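Snap a start-button block home in its control panel and test the button

TASK

The push-button block in the upper place of the control box's sloping panel has come loose and stands out of its cut-out. Push the block home by its black frame until the frame bears firmly on the flat spacer round the cut-out, without working its button yet; then test it: press the round metal button fully down for a moment and let it come back up. Push gently, leave the mushroom-shaped stop button alone and leave the other parts in the bins where they are.

Things in the scene. Friction and masses are not known exactly. Their poses are not given: they have to be found in the camera images.
- control_box: Grey sheet-steel control box with a sloping top, 174 mm deep (x), 120 mm wide (y), 50 mm high in front, 112 mm at the back, fast in one of the two cardboard bins at the robot's right (bin walls up to 112 mm high beside it). Origin: middle of its underside; x to its high back, y to its left, z up.
- panel: The box's grey sloping top, 181 mm (x) by 116 mm (y), tilted 0.349 rad so that it faces up and towards the robot. Origin: middle of its outer surface; x up the slope, y left, z out of the panel. The block's cut-out, 57 mm (x) by 35 mm (y), lies at x = 36, y = 0 mm; the stop button at x = -48, y = 0 mm.
- start_block: Black frame 70 (x) by 46 (y) by 7 mm thick, a round metal button in its middle, ridged at both ends (|x| 18 to 35 mm); its body, 56 by 33 by 24 mm, hangs in the cut-out. Origin: mid underside of the frame, axes as the panel's. At first catches hold the frame about 12 mm off the panel; 6 to 15 N straight in on both ends snaps it home onto the spacer, at x 36, y 0 mm of the panel.
- spacer: Bare metal spacer, a flat frame 70 (x) by 46 (y) mm round the cut-out, on which the block's frame comes to bear. Its thickness differs from box to box, 1 to 5 mm, and is not given here: feel for it. Origin: centre of the cut-out, on the panel's surface whatever the thickness; axes as the panel's.
- start_button (a joint): Travel of the round metal spring button (26 mm across) in the middle of the start block, in m: 0 = out, 0.006 = fully pressed. It takes about 2.5 N to start and 7 N to press fully, and springs back.
- start_button_top (a point): Centre of the top face of the round metal button; with the button out it stands 17 mm above the start block's origin, 10 mm above the face of its frame; pressed fully it stands 4 mm above that face.
- stop_button (a joint): Travel of the black mushroom-shaped stop button (40 mm across) low on the panel, in m: 0 = out, 0.005 = pressed; to be left alone.
- stop_button_top (a point): Centre of the top of the mushroom-shaped stop button, 38 mm above the panel.
- angle_fixture: Small black upright fixture, 109 by 52 by 110 mm, in the bin that the control box is not in. Origin: middle of its underside. A bystander.
- bearing_0: Ball bearing, 52 mm across, 12 mm high, lying flat near the fixture. Origin: middle of its underside. A bystander.
- bearing_1: Ball bearing, 44 mm across, 12 mm high, lying flat near the fixture. Origin: middle of its underside. A bystander.
- hex_key: Black hexagon key, 28 by 78 by 8 mm, lying in front of the control box. Origin: middle of its underside. A bystander.

How it is judged:
By the outcome, as a careful person would: the job done as asked, in the order asked, and still so for the second after the job is handed in, with the robot touching nothing.
It also fails if it takes over 38 s, if anything falls off the work surface, if the arm or the gripper's body presses on something with over 40 N, if the wrist force passes 120 N, or if a joint passes its speed limit or range.

ROBOT

A 6-joint arm with a two-finger parallel gripper is mounted at the origin on a cart in front of the work surface, level with it; the furniture and walls round the work are solid. World frame = base frame: x ahead of the robot, y to its left, z up, the work surface at z = 0. Lengths are in m, angles in rad, forces in N, time in s.
With the tool pointing down it reaches from about 0.25 to 0.8 m from the base axis. Payload 3.9 kg.
Tool frame: the origin (TCP) lies between the finger pads; the fingertips stand 25 mm ahead of it and the grasp point (between the pads) lies 6 mm ahead of it; z points along the fingers, y is the line along which they close (so a half turn about z gives the same grasp; the last joint's range is limited). The gripper opens to 85 mm and grips with 20 to 120 N. Pads are 22 mm wide; open, the fingers measure 114 mm over their backs; the gripper's body (76 mm by 85 mm) begins 54 mm behind the grasp point. The pads swing forward as they close: fully open they stand 13 mm farther back than shut.
Start: joints at [1.131, 0.26, -0.138, 1.173, 0, 1.571], TCP at [0.224, 0.475, 0.256] pointing down, gripper open.
Joint ranges: [-2.78, 2.78], [-0.83, 1.72], [-1.28, 1.37], [-1.9, 2.12], [-1.57, 1.48], [-3.14, 3.14]. Speed limits (rad/s): [2.57, 2.57, 3.14, 3.14, 3.14, 3.14].

INTERFACE

Orientations are given as a rotation vector (axis times angle).
In Python, from workcell import state, imaging, job gives the robot as it stands.
- The arm moves only by the tool send_rows, never from a script. Its argument "commands" is a list of rows, each a list of 3 entries, a list of its own where there are three numbers: the shift along the tool's x, y, z in m, then the turn about the tool's z in degrees, then the closure, from 0 (fully open) to 1 (shut). In form: [[[x, y, z], twist, jaw], ...]. A call has 1 to 20 rows; each row shifts and turns the commanded pose from where the row before left it, along the tool's axes as they then stand; what a row does not reach is not made up. A row lasts 1/12 s, in which the tool goes at most 41.7 mm and 7.16 degrees, less where a joint would pass 70% of its speed; a pose out of reach is approached as far as the arm can. A call with a gripper value outside its range is refused whole. The fingers move at their own pace and stop on an object; "squeeze" is the grip in N (left out, the last holds). Time passes only in rows, so rows that do not move let the fingers close. It gives the time, the measured TCP pose, the force, the opening and the grip force at its end, in the units of the state.
- state(): the state, without advancing time (a new reading comes with each control period).
- imaging.capture(name): name is "scene" or "top" or "wrist"; returns the picture (384x512x3 uint8, red, green, blue); there is no depth.
- imaging.camera_params(name): a dict with "vertical_fov" (degrees; the focal length in pixels is half the picture's height over the tangent of half this angle, whatever the lens; pixels are square), "cx", "cy" (the principal point, pixels), "rvec" (rotation vector, rad) and "tvec" (3), from world to camera coordinates, as OpenCV has them. Camera axes: x right, y down, z forward; pixel columns grow to the right and rows downward; lengths in m; the calibration is good to about 2 mm. A picture is of the moment at which its call begins: read the wrist's pose just before it. camera_params takes no time and is no camera call; for the wrist camera it gives the pose at the moment of the call.
- job.sign_off(): hands the job in; it is judged then, once.
The state is a dict: "time": time; "joint_positions": joint angles; "dq": joint speeds; "joint_efforts": joint torques, N m; "position": TCP position; "tool_rot": TCP orientation; "force": force on the tool from outside, world axes, zero at the start; "wrist_torque": the same for the moment, N m; "opening": opening from 0.0 (shut) to 1.0 (fully open); "gripper_force": force on a finger pad.
Only numpy, scipy, OpenCV 4.12 (cv2) and the standard library are available. Lean on these libraries where they do the work, as an engineer would, in place of code of your own. Each camera call takes 0.05 s, during which the arm holds its last target. There are 200 camera calls.

## Working session

There is one attempt and no reset: what is moved stays moved. The work goes in short steps, Python scripts to look and compute and a tool call to move; the robot and the scene stay as the last step left them, time stands still between calls to the robot, and variables do not carry over. Pictures are saved under pics/ and viewed, at most 10 in all, crops included, and the job is handed in when it is done.

Besides the shell and the picture viewer there is one more tool, called after "Call:" in YAML: its name, and indented under it one key for each argument. send_rows: Moves the arm, as the interface text tells. Its arguments: {"type":"object","properties":{"commands":{"type":"array","items":{"type":"array"}},"squeeze":{"type":"number"}},"required":["commands"]}

```bash
mkdir -p pics; python3 - <<'E'
from workcell import state, imaging
import cv2,numpy as np
s=state();print({k:np.round(v,3) for k,v in s.items()})
ims=[]
for n in("scene","top"):
    p=imaging.camera_params(n);print(n,p)
    im=imaging.capture(n)[...,::-1];cv2.imwrite(f"pics/{n}0_raw.png",im)
    cv2.imwrite(f"pics/{n}0.png",cv2.resize(im,(800,600),interpolation=cv2.INTER_CUBIC))
E
```

```text
{'time': np.float64(0.0), 'joint_positions': array([ 1.131,  0.261, -0.139,  1.173, -0.   ,  1.571]), 'dq': array([-0.002,  0.001, -0.   , -0.   ,  0.001,  0.   ]), 'joint_efforts': array([ 1.0000e-03, -4.0568e+01,  2.5392e+01,  1.9000e-02,  0.0000e+00,
        0.0000e+00]), 'position': array([0.223, 0.474, 0.255]), 'tool_rot': array([-6.850e-01, -3.066e+00,  3.000e-03]), 'force': array([-0.133,  0.627,  0.514]), 'wrist_torque': array([-0.029, -0.019, -0.013]), 'gripper_force': np.float64(0.0), 'opening': np.float64(1.001)}
scene {'vertical_fov': 56.23716252850693, 'cx': 253.36801504907677, 'cy': 193.05696711088967, 'rvec': array([ 2.22968407, -0.80236353,  0.31190633]), 'tvec': array([-0.5014045 ,  0.19293697,  0.82340409])}
top {'vertical_fov': 44.30590716314513, 'cx': 258.0079513885475, 'cy': 192.94134605044437, 'rvec': array([ 2.16716229, -2.10132   ,  0.23103379]), 'tvec': array([-0.24130236,  0.4893773 ,  0.84827989])}
```

View pics/scene0.png

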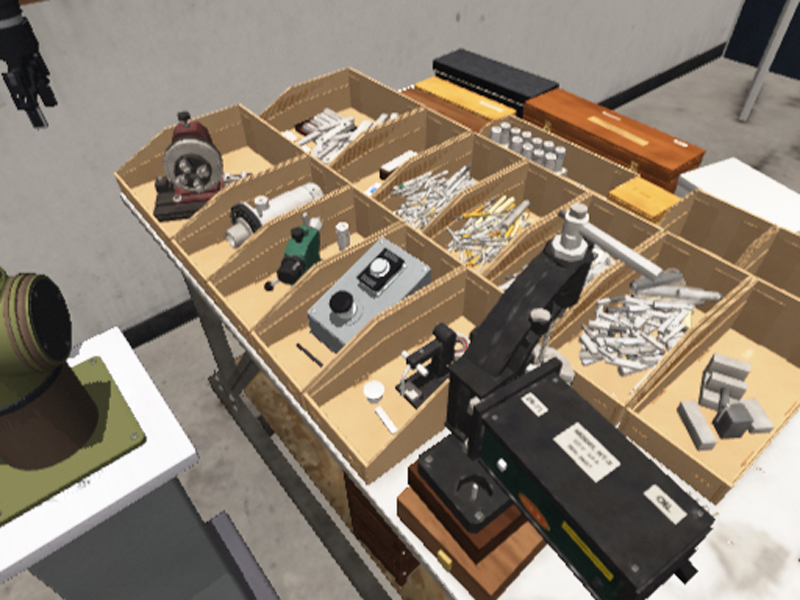

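View pics/top0.png

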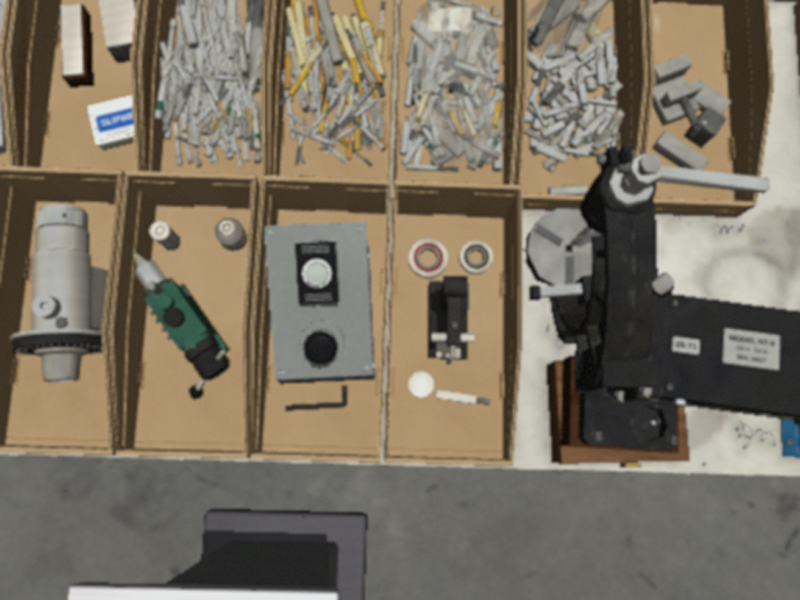

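The scene view shows the box at about (370,295) of 800x600, with the button at (380,267) and the stop at (344,303). The top view has the button at (316,273), the stop at (320,348) and panel corners near (266,226), (365,224), (374,378) and (279,381).

```bash
cat > h.py <<'E'
import numpy as np,cv2
from scipy.spatial.transform import Rotation as R
def cam(p):
    f=192/np.tan(np.radians(p["vertical_fov"])/2)
    Rm=cv2.Rodrigues(np.array(p["rvec"]))[0];t=np.array(p["tvec"])
    K=np.array([[f,0,p["cx"]],[0,f,p["cy"]],[0,0,1]]);return K,Rm,t
def ray(p,uv):
    K,Rm,t=cam(p);d=Rm.T@np.linalg.solve(K,[uv[0],uv[1],1]);return -Rm.T@t,d/np.linalg.norm(d)
def tri(rays):
    A=np.zeros((3,3));b=np.zeros(3)
    for c,d in rays:
        P=np.eye(3)-np.outer(d,d);A+=P;b+=P@c
    x=np.linalg.solve(A,b);return x,[np.linalg.norm((np.eye(3)-np.outer(d,d))@(x-c)) for c,d in rays]
def proj(p,X):
    K,Rm,t=cam(p);q=K@(Rm@np.array(X)+t);return q[:2]/q[2]
E
python3 - <<'E'
from h import *
from workcell import imaging
P={n:imaging.camera_params(n) for n in("scene","top")}
k=.64
pts={"button":[(380,267),(316,273)],"stop":[(344,303),(320,348)],"BL":[(378,238),(266,226)],"BR":[(431,268),(365,224)]}
for n,(a,b) in pts.items():
    print(n,*[np.round(v,4) for v in tri([ray(P["scene"],np.array(a)*k),ray(P["top"],np.array(b)*k)])])
a=cv2.imread("pics/scene0_raw.png")[140:235,190:285];b=cv2.imread("pics/top0_raw.png")[135:255,160:250]
f=lambda i,s:cv2.resize(i,None,fx=s,fy=s,interpolation=cv2.INTER_CUBIC)
a=f(a,4);b=f(b,4);a=cv2.copyMakeBorder(a,0,480-a.shape[0],0,0,0)
cv2.imwrite("pics/crop.png",np.hstack([a,b]))
E
```

```text
button [ 0.514  -0.1252  0.1158] [0.0006 0.0006]
stop [ 0.4335 -0.1326  0.0912] [0.0024 0.0024]
BL [ 0.5635 -0.0631  0.1137] [0.0039 0.0039]
BR [ 0.5745 -0.1787  0.1147] [0.0013 0.0013]
```

View pics/crop.png

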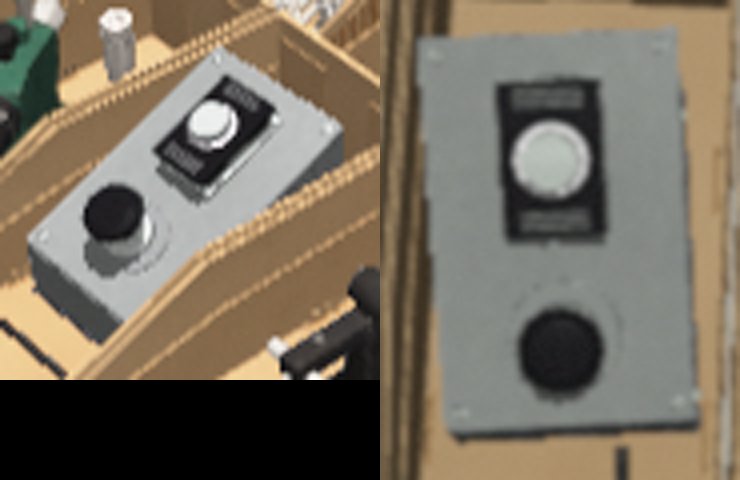

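```bash
python3 - <<'E'
from h import *
from workcell import imaging,state
P={n:imaging.camera_params(n) for n in("scene","top")}
S=lambda q:(np.array(q)+.5)/4-.5+[190,140]
T=lambda q:(np.array(q)+.5)/4-.5+[160,135]
pts={"button":[(209,124),(170,158)],"stop":[(114,212),(182,351)],"BL":[(216,45),(38,36)],"BR":[(342,128),(298,27)],"FL":[(30,238),(69,432)]}
X={}
for n,(a,b) in pts.items():
    X[n],e=tri([ray(P["scene"],S(a)),ray(P["top"],T(b))]);print(n,np.round(X[n],4),np.round(e,4))
v=X["BL"]-X["FL"];w=X["BL"]-X["BR"];print("yaw",np.degrees(np.arctan2(v[1],v[0])),np.degrees(np.arctan2(-w[0],w[1])),"slope",np.degrees(np.arcsin(v[2]/np.linalg.norm(v))))
d=X["button"]-X["stop"];print(d,np.degrees(np.arctan2(d[1],d[0])),np.linalg.norm(v),np.linalg.norm(w))
s=state();M=R.from_rotvec(s["tool_rot"]).as_matrix();print(M.round(3),s["joint_positions"][5])
K,Rm,t=cam(imaging.camera_params("wrist"));C=-Rm.T@t
print("wristcam in tool",M.T@(C-s["position"]),"\n",(M.T@Rm.T).round(3))
E
```

```text
button [ 0.513  -0.1242  0.1172] [0.0014 0.0014]
stop [ 0.431  -0.1326  0.0979] [0.0001 0.0001]
BL [ 0.567  -0.0624  0.1155] [0.0015 0.0015]
BR [ 0.576  -0.1782  0.1142] [0.0014 0.0014]
FL [ 0.3978 -0.0792  0.0555] [0.0007 0.0007]
yaw 5.666154830594629 4.446085270860713 slope 19.42150741948931
[0.0819227  0.00839918 0.01921826] 5.853833989341028 0.18027139799696693 0.11618319610092971
[[-0.905  0.426 -0.001]
 [ 0.426  0.905 -0.002]
 [-0.    -0.002 -1.   ]] 1.5708036596551262
wristcam in tool [ 0.07912884  0.00019044 -0.11677222] 
 [[ 0.001 -0.951 -0.308]
 [ 1.     0.001 -0.   ]
 [ 0.    -0.308  0.951]]
```

Call:
send_rows:
  commands:
    - [[-0.029, -0.0233, 0], 0, 0]
    - [[-0.029, -0.0233, 0], 0, 0]
    - [[-0.029, -0.0233, 0], 0, 0]
    - [[-0.029, -0.0233, 0], 0, 0]
    - [[-0.029, -0.0233, 0], 0, 0]
    - [[-0.029, -0.0233, 0], 0, 0]
    - [[-0.029, -0.0233, 0], 0, 0]
    - [[-0.029, -0.0233, 0], 0, 0]
    - [[-0.029, -0.0233, 0], 0, 0]
    - [[-0.029, -0.0233, 0], 0, 0]
    - [[-0.029, -0.0233, 0], 0, 0]
    - [[-0.029, -0.0233, 0], 0, 0]
    - [[-0.029, -0.0233, 0], 0, 0]
    - [[-0.029, -0.0233, 0], 0, 0]
    - [[-0.029, -0.0233, 0], 0, 0]
    - [[-0.029, -0.0233, 0], 0, 0]
    - [[-0.029, -0.0233, 0], 0, 0]
    - [[-0.025, -0.0223, 0], 0, 0]

```text
time: 1.6
position: [0.5147, -0.1263, 0.2558]
tool_rot: [-0.686, -3.065, 0.0]
force: [0.9, 0.7, -0.2]
opening: 1.004
gripper_force: 0.0
```

Call:
send_rows:
  commands:
    - [[0, 0, 0], -6, 0]
    - [[0, 0, 0], -6, 0]
    - [[0, 0, 0], -6, 0]
    - [[0, 0, 0], -6, 0]
    - [[0, 0, 0], -6, 0]
    - [[0, 0, 0], 0, 0]
    - [[0, 0, 0], 0, 0]

```text
time: 2.18
position: [0.5138, -0.1241, 0.2559]
tool_rot: [0.127, -3.138, -0.0]
force: [-0.3, 1.2, 0.5]
opening: 1.0
gripper_force: 0.0
```

```bash
python3 - <<'E'
from workcell import state, imaging
import cv2,numpy as np,json
s=state();print({k:np.round(v,4) for k,v in s.items()})
p=imaging.camera_params("wrist");json.dump({k:np.array(v).tolist() for k,v in p.items()},open("w1.json","w"))
im=imaging.capture("wrist")[...,::-1];cv2.imwrite("pics/w1_raw.png",im)
cv2.imwrite("pics/w1.png",cv2.resize(im,(800,600),interpolation=cv2.INTER_CUBIC))
E
```

```text
{'time': np.float64(2.1833), 'joint_positions': array([-0.2369,  0.267 , -0.1295,  1.1753,  0.    , -0.318 ]), 'dq': array([ 0.002 , -0.0035,  0.0011, -0.0004,  0.    ,  0.0036]), 'joint_efforts': array([-4.56000e-02, -4.09319e+01,  2.54310e+01,  6.60000e-03,
       -2.10000e-03, -9.88000e-02]), 'position': array([ 0.5138, -0.1241,  0.2559]), 'tool_rot': array([ 1.2730e-01, -3.1382e+00, -4.0000e-04]), 'force': array([-0.2903,  1.2077,  0.5149]), 'wrist_torque': array([ 0.0077, -0.0182, -0.0008]), 'gripper_force': np.float64(0.0), 'opening': np.float64(0.9997)}
```

View pics/w1.png

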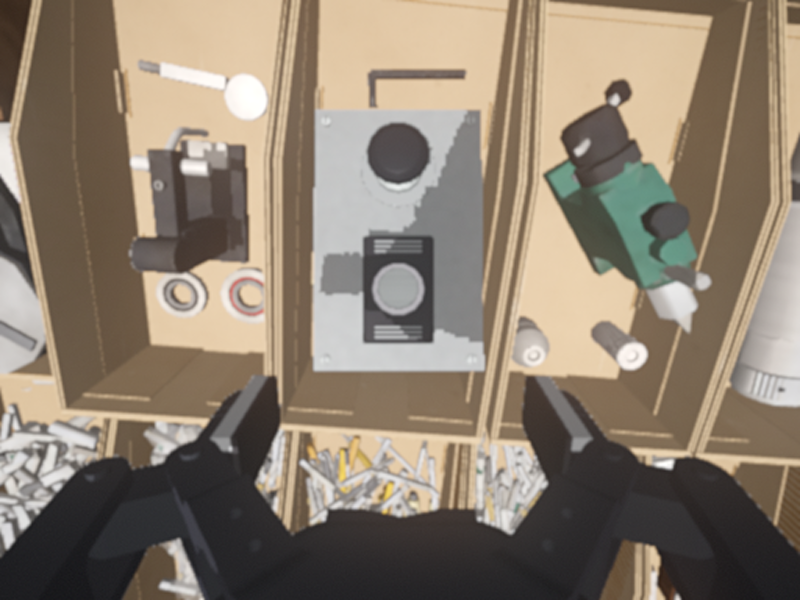

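The wrist view shows the button at (398,288), frame corners at (363,236), (433,236), (433,342) and (363,343), and panel corners at (314,110), (479,110), (484,370) and (314,371). The frame lines up with the image columns, so the tool yaw is right.

```bash
python3 - <<'E'
from h import *
from workcell import imaging
import json
P={n:imaging.camera_params(n) for n in("scene","top")};P["w"]=json.load(open("w1.json"))
S=lambda q:(np.array(q)+.5)/4-.5+[190,140]
T=lambda q:(np.array(q)+.5)/4-.5+[160,135]
W=lambda q:(np.array(q)+.5)*.64-.5
# wrist pts; left in wrist image = world right(-y)
pts={"button":[(209,124),(170,158),(398,288)],"stop":[(114,212),(182,351),(398,153)],
"BL":[(216,45),(38,36),(484,370)],"BR":[(342,128),(298,27),(314,371)],"FL":[(30,238),(69,432),(479,110)],"FR":[None,(317,425),(314,110)],
"fBL":[None,(117,84),(433,342)],"fBR":[None,(219,80),(363,343)],"fFL":[None,(126,242),(433,236)],"fFR":[None,(225,239),(363,236)]}
X={}
for n,(a,b,c) in pts.items():
    r=[ray(P["top"],T(b)),ray(P["w"],W(c))]+([ray(P["scene"],S(a))] if a else [])
    X[n],e=tri(r);print(n,np.round(X[n],4),np.round(e,4))
c=[X[k] for k in("BL","BR","FR","FL")];m=np.mean(c,0)
f=np.mean([X[k] for k in("fBL","fBR","fFR","fFL")],0)
u=(c[0]+c[1]-c[2]-c[3]);u/=np.linalg.norm(u);l=c[0]-c[1]+c[3]-c[2];l/=np.linalg.norm(l);n=np.cross(u,l);n/=np.linalg.norm(n)
print("panel",m,u,l,n,"frame",f)
for k,v in(("button",X["button"]),("frame",f),("stop",X["stop"])):print(k,[(v-m)@a for a in(u,l,n)])
E
```

```text
button [ 0.5121 -0.1252  0.1183] [0.0018 0.001  0.0012]
stop [ 0.4309 -0.1326  0.0981] [0.0002 0.0003 0.0001]
BL [ 0.5666 -0.0625  0.1153] [0.0018 0.0008 0.0013]
BR [ 0.576  -0.1783  0.1145] [0.0012 0.0004 0.0016]
FL [ 0.3976 -0.0793  0.0559] [0.0006 0.0004 0.0009]
FR [ 0.4052 -0.1936  0.0498] [0.0011 0.0011]
fBL [ 0.547  -0.0998  0.1175] [0.0001 0.0001]
fBR [ 0.5485 -0.1454  0.1243] [0.0002 0.0002]
fFL [ 0.4806 -0.1049  0.093 ] [0.0004 0.0004]
fFR [ 0.4807 -0.1503  0.1108] [0.0009 0.0009]
panel [ 0.48634954 -0.12843448  0.08389639] [0.93565532 0.08818684 0.34171948] [-0.07372346  0.99684238  0.02949781] [-0.33818146 -0.05281476  0.93959774] frame [ 0.51419455 -0.12508256  0.1113895 ]
button [np.float64(0.036154063403590904), np.float64(0.0023774543161687936), np.float64(0.023389617751683127)]
frame [np.float64(0.035743857323086325), np.float64(0.002099486428329342), np.float64(0.016238765044560826)]
stop [np.float64(-0.047438152342262875), np.float64(0.00034898997224345877), np.float64(0.032303709667296815)]
```

Call:
send_rows:
  commands:
    - [[0.005, 0, 0.02], 0, 0.65]
    - [[0.005, 0, 0.02], 0, 0.65]
    - [[0.005, 0, 0.02], 0, 0.65]
    - [[0.006, 0, 0.02], 0, 0.65]
    - [[0, 0, 0.013], 0, 0.65]
    - [[0, 0, 0], 0, 0.65]
    - [[0, 0, 0], 0, 0.65]
    - [[0, 0, 0], 0, 0.65]

```text
time: 2.9
position: [0.494, -0.126, 0.1642]
tool_rot: [-0.13, 3.137, -0.001]
force: [0.4, 0.5, 0.0]
opening: 0.351
gripper_force: 0.0
```

```bash
python3 - <<'E'
from workcell import state, imaging
import cv2,numpy as np,json
s=state();print({k:np.round(v,4) for k,v in s.items() if k in("position","opening","force")})
p=imaging.camera_params("wrist");json.dump({k:np.array(v).tolist() for k,v in p.items()},open("w2.json","w"))
im=imaging.capture("wrist")[...,::-1];cv2.imwrite("pics/w2_raw.png",im)
cv2.imwrite("pics/w2.png",cv2.resize(im,(800,600),interpolation=cv2.INTER_CUBIC))
E
```

```text
{'position': array([ 0.494 , -0.126 ,  0.1642]), 'force': array([0.4097, 0.4866, 0.0294]), 'opening': np.float64(0.3511)}
```

View pics/w2.png

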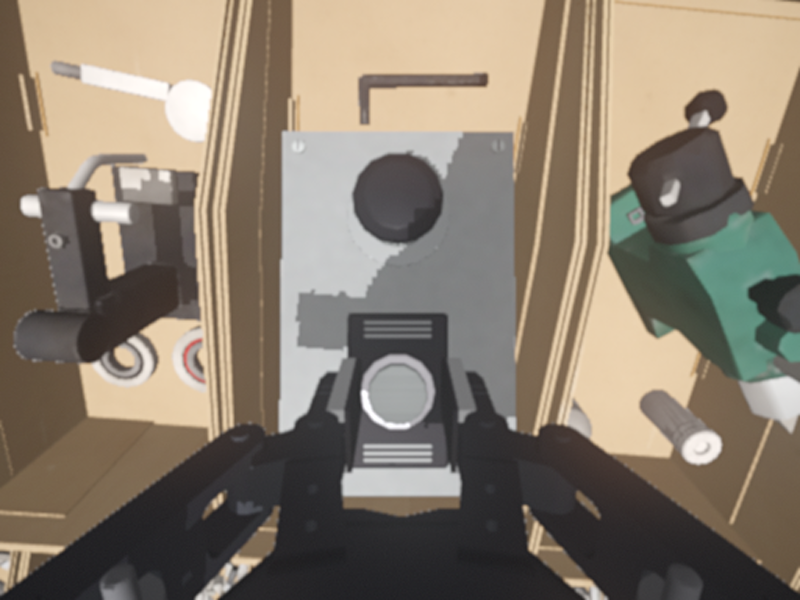

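The second wrist view has the button at (397,391), frame corners at (348,314), (447,314), (447,466) and (349,466), and pad inner faces at about 352 and 448. The fingers straddle the button nearly centred.

```bash
python3 - <<'E'
from h import *
import json
a=json.load(open("w1.json"));b=json.load(open("w2.json"))
W=lambda q:(np.array(q)+.5)*.64-.5
pts={"button":[(398,288),(397,391)],"stop":[(398,153),(398,198)],"FL":[(479,110),(513,132)],"FR":[(314,110),(282,132)],
"fFL":[(433,236),(447,314)],"fFR":[(363,236),(348,314)],"fBL":[(433,342),(447,466)],"fBR":[(363,342),(349,466)]}
X={}
for n,(p,q) in pts.items():
    X[n],e=tri([ray(a,W(p)),ray(b,W(q))]);print(n,np.round(X[n],4),np.round(e,4))
print("frame",np.mean([X[k] for k in X if k[0]=="f"],0))
E
```

```text
button [ 0.5116 -0.126   0.1177] [0.0001 0.0001]
stop [ 0.4306 -0.1325  0.0971] [0. 0.]
FL [ 0.3984 -0.081   0.0682] [0.0003 0.0003]
FR [ 0.4066 -0.1931  0.0552] [0.0002 0.0002]
fFL [ 0.4795 -0.106   0.102 ] [0.0001 0.0001]
fFR [ 0.4831 -0.1509  0.1026] [0.0001 0.0001]
fBL [ 0.5439 -0.1008  0.1245] [0.0001 0.0001]
fBR [ 0.5475 -0.1452  0.1246] [0.0004 0.0004]
frame [ 0.51349112 -0.12570215  0.11343847]
```

Call:
send_rows:
  commands:
    - [[-0.002, -0.0008, 0.009], 0, 0.65]
    - [[-0.002, 0, 0.009], 0, 0.65]
    - [[-0.002, 0, 0.006], 0, 0.65]
    - [[0, 0, 0], 0, 0.65]
    - [[0, 0, 0], 0, 0.65]

```text
time: 3.37
position: [0.4988, -0.126, 0.1385]
tool_rot: [0.132, -3.137, -0.001]
force: [-0.1, 0.3, 0.3]
opening: 0.351
gripper_force: 0.0
```

Call:
send_rows:
  commands:
    - [[-0.0007, 0, 0.002], 0, 0.65]
    - [[-0.0007, 0, 0.002], 0, 0.65]
    - [[0, 0, 0], 0, 0.65]

```text
time: 3.62
position: [0.5005, -0.126, 0.1352]
tool_rot: [0.132, -3.139, -0.0]
force: [-0.6, 0.4, 0.5]
opening: 0.354
gripper_force: 0.4
```

Call:
send_rows:
  commands:
    - [[-0.0004, 0, 0.001], 0, 0.65]
    - [[-0.0004, 0, 0.001], 0, 0.65]
    - [[0, 0, 0], 0, 0.65]

```text
time: 3.87
position: [0.5013, -0.1259, 0.1332]
tool_rot: [0.132, -3.139, -0.0]
force: [-0.4, -0.3, 1.1]
opening: 0.351
gripper_force: 0.5
```

Call:
send_rows:
  commands:
    - [[-0.0004, 0, 0.001], 0, 0.65]
    - [[0, 0, 0], 0, 0.65]

```text
time: 4.03
position: [0.5021, -0.1259, 0.1321]
tool_rot: [-0.132, 3.138, 0.0]
force: [0.6, -0.1, -0.3]
opening: 0.353
gripper_force: 0.0
```

Call:
send_rows:
  commands:
    - [[-0.0004, 0, 0.001], 0, 0.65]
    - [[0, 0, 0], 0, 0.65]

```text
time: 4.2
position: [0.5025, -0.1259, 0.1312]
tool_rot: [-0.132, 3.138, 0.0]
force: [0.5, -0.3, 0.2]
opening: 0.347
gripper_force: 0.0
```

Call:
send_rows:
  commands:
    - [[-0.0004, 0, 0.001], 0, 0.65]
    - [[0, 0, 0], 0, 0.65]

```text
time: 4.37
position: [0.5027, -0.1259, 0.1306]
tool_rot: [-0.132, 3.139, -0.0]
force: [-1.4, 0.7, 3.0]
opening: 0.351
gripper_force: 1.4
```

Call:
send_rows:
  commands:
    - [[-0.0004, 0, 0.001], 0, 0.65]
    - [[0, 0, 0], 0, 0.65]

```text
time: 4.53
position: [0.5028, -0.1259, 0.1304]
tool_rot: [-0.132, 3.139, -0.001]
force: [-2.9, 0.3, 8.6]
opening: 0.352
gripper_force: 4.9
```

Call:
send_rows:
  commands:
    - [[-0.0004, 0, 0.001], 0, 0.65]
    - [[0, 0, 0], 0, 0.65]

```text
time: 4.7
position: [0.5028, -0.1259, 0.1302]
tool_rot: [0.131, -3.139, 0.001]
force: [-6.2, 0.2, 16.4]
opening: 0.346
gripper_force: 8.4
```

Call:
send_rows:
  commands:
    - [[-0.0004, 0, 0.001], 0, 0.65]
    - [[0, 0, 0], 0, 0.65]

```text
time: 4.87
position: [0.5029, -0.1259, 0.13]
tool_rot: [0.131, -3.139, 0.001]
force: [-9.0, 1.0, 22.5]
opening: 0.348
gripper_force: 12.1
```

Call:
send_rows:
  commands:
    - [[-0.0002, 0, 0.0005], 0, 0.65]
    - [[0, 0, 0], 0, 0.65]

```text
time: 5.03
position: [0.5029, -0.1259, 0.13]
tool_rot: [0.131, -3.139, 0.001]
force: [-10.3, 0.8, 25.6]
opening: 0.35
gripper_force: 13.9
```

Call:
send_rows:
  commands:
    - [[-0.0002, 0, 0.0005], 0, 0.65]
    - [[0, 0, 0], 0, 0.65]

```text
time: 5.2
position: [0.5029, -0.1259, 0.1299]
tool_rot: [0.131, -3.139, 0.002]
force: [-11.5, 1.4, 29.0]
opening: 0.349
gripper_force: 15.7
```

```bash
python3 - <<'E'
from workcell import state, imaging
import cv2,numpy as np
im=imaging.capture("wrist")[...,::-1];cv2.imwrite("pics/w3_raw.png",im)
a=cv2.resize(im[170:384,130:380],(700,600),interpolation=cv2.INTER_CUBIC)
cv2.imwrite("pics/w3.png",a)
E
```

```text
(no output)
```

View pics/w3.png

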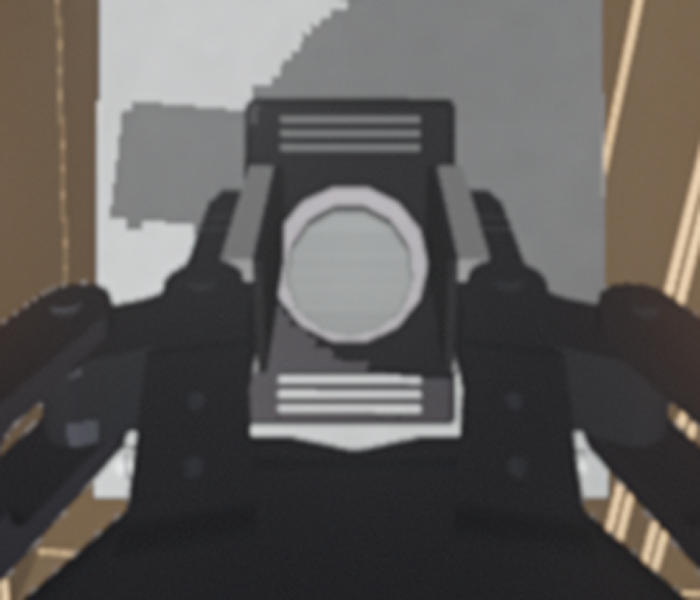

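The crop shows the frame spanning rows 100–424 and columns 247–454, the button at (352,265) untouched between the pads, and the light spacer showing behind the back edge at row 430. I'll check the frame's tilt and height from its apparent width.

```bash
python3 - <<'E'
from h import *
from workcell import imaging
import json
w2=json.load(open("w2.json"));w3=imaging.camera_params("wrist")
W=lambda q:(np.array(q)+.5)*.64-.5
C=lambda q:(np.array(q)+.5)*(250/700)-.5+[130,170]
def ends(p,L,Rr):
    K,Rm,t=cam(p);L=np.array(L);z=K[0,0]*.046/abs(L[0]-Rr[0]);q=(L+Rr)/2
    c=np.array([(q[0]-K[0,2])/K[0,0],(q[1]-K[1,2])/K[1,1],1])*z;return Rm.T@(c-t)
for n,p,pts in(("w2",w2,[W(x) for x in((348,314),(447,314),(349,466),(447,466))]),("w3",w3,[C(x) for x in((247,100),(454,100),(250,424),(454,424))])):
    f=ends(p,pts[0],pts[1]);b=ends(p,pts[2],pts[3]);print(n,f.round(4),b.round(4),np.degrees(np.arctan2(b[2]-f[2],b[0]-f[0])),np.linalg.norm(b-f))
# where frame-plane points at given x project in crop (frame centre .5135,.1115)
for dx in(-.035,-.018,0,.018,.035):
    X=np.array([.5135,-.1257,.1125])+dx*np.array([.936,.08,.342]);print(dx,((proj(w3,X)-[130,170])*2.8).round())
E
```

```text
w2 [ 0.483  -0.1284  0.0977] [ 0.5513 -0.1224  0.1179] 16.483009963238818 0.07145741600077794
w3 [ 0.4849 -0.1282  0.0905] [ 0.555  -0.122   0.1107] 16.065795531245477 0.07324483058987373
-0.035 [350.  98.]
-0.018 [350. 180.]
0 [350. 268.]
0.018 [350. 356.]
0.035 [350. 441.]
```

```bash
python3 - <<'E'
from h import *
from workcell import imaging
import json
from scipy.optimize import least_squares
w2=json.load(open("w2.json"));w3=imaging.camera_params("wrist")
W=lambda q:(np.array(q)+.5)*.64-.5
C=lambda q:(np.array(q)+.5)*(250/700)-.5+[130,170]
yaw=np.radians(5);cz,sz=np.cos(yaw),np.sin(yaw);s,c=np.sin(.349),np.cos(.349)
u=np.array([c*cz,c*sz,s]);l=np.array([-sz,cz,0]);n=np.cross(u,l)
# corner order FR,FL,BR,BL on frame's upper face; frame known 70x46; solve its centre in panel axes and tilt
def fit(p,pts):
    def r(v):
        uu=u*np.cos(v[3])+n*np.sin(v[3])
        return np.concatenate([proj(p,v[:3]+a*.035*uu+b*.023*l)-q for (a,b),q in zip([(-1,-1),(-1,1),(1,-1),(1,1)],pts)])
    f=least_squares(r,[.5135,-.1257,.1115,0]);return f
for nm,p,pts in(("w2",w2,[W(x) for x in((348,314),(447,314),(349,466),(447,466))]),("w3",w3,[C(x) for x in((247,100),(454,100),(250,424),(454,424))])):
    f=fit(p,pts);x=f.x[:3];print(nm,x.round(4),"tilt",np.degrees(f.x[3]),"panel coords",[((x-[.5135,-.1257,.1115])@a).round(4) for a in(u,l,n)],"rms px",np.sqrt(np.mean(f.fun**2)))
E
```

```text
w2 [ 0.5162 -0.1255  0.1089] tilt -0.9888575824926165 panel coords [np.float64(0.0016), np.float64(-0.0), np.float64(-0.0033)] rms px 0.27272530565487885
w3 [ 0.5178 -0.1253  0.1028] tilt 0.6688711322777687 panel coords [np.float64(0.0011), np.float64(0.0), np.float64(-0.0096)] rms px 0.7015072613250766
```

Call:
send_rows:
  commands:
    - [[0.0017, 0, -0.005], 0, 0.65]
    - [[0.0017, 0, -0.005], 0, 0.65]
    - [[-0.0094, 0, -0.0034], 0, 0.65]
    - [[-0.0094, 0, -0.0034], 0, 0.65]
    - [[-0.0008, 0, 0.0022], 0, 0.65]
    - [[-0.0008, 0, 0.0022], 0, 0.65]
    - [[0, 0, 0], 0, 0.65]

```text
time: 5.83
position: [0.5203, -0.1241, 0.1376]
tool_rot: [0.132, -3.137, -0.001]
force: [1.2, -0.0, 0.4]
opening: 0.348
gripper_force: 0.0
```

Call:
send_rows:
  commands:
    - [[-0.0004, 0, 0.001], 0, 0.65]
    - [[0, 0, 0], 0, 0.65]

```text
time: 6.0
position: [0.5204, -0.1241, 0.1372]
tool_rot: [0.131, -3.137, -0.001]
force: [-0.7, 0.9, 0.7]
opening: 0.35
gripper_force: 0.4
```

Call:
send_rows:
  commands:
    - [[-0.0004, 0, 0.001], 0, 0.65]
    - [[0, 0, 0], 0, 0.65]

```text
time: 6.17
position: [0.5206, -0.1241, 0.1369]
tool_rot: [0.131, -3.137, -0.0]
force: [-3.8, -0.1, 5.7]
opening: 0.35
gripper_force: 3.2
```

Call:
send_rows:
  commands:
    - [[-0.0004, 0, 0.001], 0, 0.65]
    - [[0, 0, 0], 0, 0.65]

```text
time: 6.33
position: [0.5207, -0.1242, 0.1368]
tool_rot: [0.131, -3.137, 0.0]
force: [-7.5, 0.5, 11.1]
opening: 0.35
gripper_force: 6.5
```

Call:
send_rows:
  commands:
    - [[-0.0004, 0, 0.001], 0, 0.65]
    - [[0, 0, 0], 0, 0.65]

```text
time: 6.5
position: [0.5207, -0.1241, 0.1367]
tool_rot: [0.131, -3.137, 0.0]
force: [-8.8, 0.8, 17.2]
opening: 0.35
gripper_force: 9.8
```

Call:
send_rows:
  commands:
    - [[-0.0003, 0, 0.0007], 0, 0.65]
    - [[0, 0, 0], 0, 0.65]

```text
time: 6.67
position: [0.5208, -0.1242, 0.1366]
tool_rot: [0.131, -3.137, 0.001]
force: [-10.5, 0.6, 22.4]
opening: 0.354
gripper_force: 12.3
```

Call:
send_rows:
  commands:
    - [[0.0017, 0, -0.005], 0, 0.65]
    - [[0.0017, 0, -0.005], 0, 0.65]
    - [[0.0094, 0, 0.0034], 0, 0.65]
    - [[0.0094, 0, 0.0034], 0, 0.65]
    - [[0.0094, 0, 0.0034], 0, 0.65]
    - [[0.0094, 0, 0.0034], 0, 0.65]
    - [[-0.001, 0, 0.0028], 0, 0.65]
    - [[-0.001, 0, 0.0028], 0, 0.65]
    - [[0, 0, 0], 0, 0.65]

```text
time: 7.42
position: [0.4849, -0.1275, 0.1244]
tool_rot: [-0.132, 3.138, 0.0]
force: [0.5, -0.1, -1.0]
opening: 0.351
gripper_force: 0.0
```

Call:
send_rows:
  commands:
    - [[-0.0004, 0, 0.001], 0, 0.65]
    - [[0, 0, 0], 0, 0.65]

```text
time: 7.58
position: [0.4852, -0.1275, 0.1242]
tool_rot: [-0.132, 3.138, -0.001]
force: [-1.7, 0.4, 2.7]
opening: 0.349
gripper_force: 1.5
```

Call:
send_rows:
  commands:
    - [[-0.0004, 0, 0.001], 0, 0.65]
    - [[0, 0, 0], 0, 0.65]

```text
time: 7.75
position: [0.4853, -0.1275, 0.1239]
tool_rot: [-0.132, 3.139, -0.001]
force: [-4.2, 1.2, 10.0]
opening: 0.35
gripper_force: 4.9
```

Call:
send_rows:
  commands:
    - [[-0.0004, 0, 0.001], 0, 0.65]
    - [[0, 0, 0], 0, 0.65]

```text
time: 7.92
position: [0.4853, -0.1275, 0.1237]
tool_rot: [-0.132, 3.139, -0.001]
force: [-5.5, -0.2, 15.5]
opening: 0.352
gripper_force: 8.4
```

Call:
send_rows:
  commands:
    - [[-0.0004, 0, 0.001], 0, 0.65]
    - [[0, 0, 0], 0, 0.65]

```text
time: 8.08
position: [0.4854, -0.1275, 0.1235]
tool_rot: [-0.132, 3.139, -0.002]
force: [-9.6, 1.2, 22.6]
opening: 0.35
gripper_force: 12.0
```

Call:
send_rows:
  commands:
    - [[0.0034, 0, -0.01], 0, 0.65]
    - [[0.0034, 0, -0.01], 0, 0.65]
    - [[0, 0, -0.02], 0, 1]
    - [[0, 0, 0], 0, 1]
    - [[0, 0, 0], 0, 1]
    - [[0, 0, 0], 0, 1]

```text
time: 8.58
position: [0.4791, -0.1279, 0.1605]
tool_rot: [-0.132, 3.139, -0.0]
force: [0.3, 0.6, 1.0]
opening: -0.002
gripper_force: 0.0
```

```bash
python3 - <<'E'
from workcell import state, imaging
import cv2,numpy as np,json
s=state();print({k:np.round(v,4) for k,v in s.items() if k in("position","opening","force")})
p=imaging.camera_params("wrist");json.dump({k:np.array(v).tolist() for k,v in p.items()},open("w4.json","w"))
im=imaging.capture("wrist")[...,::-1];sc=imaging.capture("scene")[...,::-1];tp=imaging.capture("top")[...,::-1]
cv2.imwrite("pics/w4_raw.png",im);cv2.imwrite("pics/scene4_raw.png",sc)
a=cv2.resize(im[150:384,156:356],(513,600),interpolation=cv2.INTER_CUBIC)
b=cv2.resize(sc[140:235,215:285],(280,380),interpolation=cv2.INTER_CUBIC);b=cv2.copyMakeBorder(b,0,220,0,0,0)
cv2.imwrite("pics/w4.png",np.hstack([a,b]))
E
```

```text
{'position': array([ 0.4791, -0.1279,  0.1605]), 'force': array([0.3484, 0.6483, 1.0329]), 'opening': np.float64(-0.0018)}
```

View pics/w4.png

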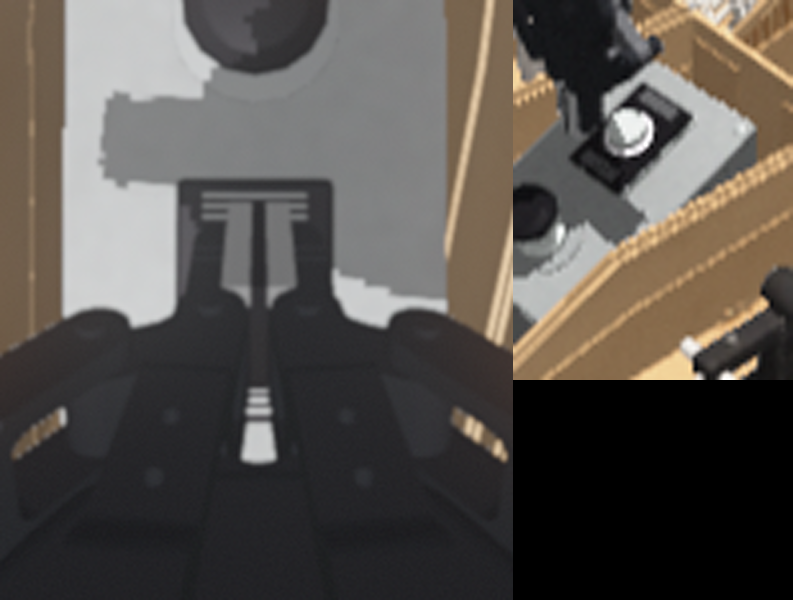

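The scene crop shows the frame lying flat on its spacer, and contact was equal at the front, middle and back, so the block is home. Next is the button test with the fingers shut.

Call:
send_rows:
  commands:
    - [[-0.0095, 0.0002, 0.003], 0, 1]
    - [[-0.0096, 0.0002, 0.0085], 0, 1]
    - [[0, 0, 0], 0, 1]

```text
time: 8.98
position: [0.4998, -0.1257, 0.1476]
tool_rot: [-0.133, 3.139, 0.0]
force: [0.7, -0.0, -0.2]
opening: 0.0
gripper_force: 0.0
```

Call:
send_rows:
  commands:
    - [[-0.0007, 0, 0.002], 0, 1]
    - [[-0.0007, 0, 0.002], 0, 1]
    - [[-0.0007, 0, 0.002], 0, 1]
    - [[0, 0, 0], 0, 1]

```text
time: 9.32
position: [0.4997, -0.1256, 0.1428]
tool_rot: [0.132, -3.138, -0.0]
force: [0.8, 0.4, 0.5]
opening: -0.0
gripper_force: 0.0
```

Call:
send_rows:
  commands:
    - [[-0.0004, 0, 0.001], 0, 1]
    - [[-0.0004, 0, 0.001], 0, 1]
    - [[0, 0, 0], 0, 1]

```text
time: 9.57
position: [0.5008, -0.1256, 0.1413]
tool_rot: [-0.131, 3.139, -0.0]
force: [0.1, 0.4, 0.5]
opening: -0.004
gripper_force: 0.0
```

Call:
send_rows:
  commands:
    - [[-0.0004, 0, 0.001], 0, 1]
    - [[-0.0004, 0, 0.001], 0, 1]
    - [[0, 0, 0], 0, 1]

```text
time: 9.82
position: [0.5016, -0.1256, 0.1395]
tool_rot: [0.131, -3.139, 0.0]
force: [-1.7, 0.1, 3.2]
opening: 0.0
gripper_force: 1.7
```

Call:
send_rows:
  commands:
    - [[-0.0007, 0, 0.002], 0, 1]
    - [[-0.0007, 0, 0.002], 0, 1]
    - [[0, 0, 0], 0, 1]

```text
time: 10.07
position: [0.503, -0.1255, 0.1354]
tool_rot: [-0.132, 3.139, -0.0]
force: [-1.3, -0.2, 6.5]
opening: -0.001
gripper_force: 3.2
```

Call:
send_rows:
  commands:
    - [[-0.0007, 0, 0.002], 0, 1]
    - [[0, 0, 0], 0, 1]

```text
time: 10.23
position: [0.5032, -0.1255, 0.135]
tool_rot: [0.131, -3.139, 0.001]
force: [-6.2, 0.2, 15.8]
opening: -0.0
gripper_force: 8.8
```

Call:
send_rows:
  commands:
    - [[-0.0004, 0, 0.001], 0, 1]
    - [[0, 0, 0], 0, 1]

```text
time: 10.4
position: [0.5033, -0.1255, 0.1348]
tool_rot: [0.131, -3.139, 0.001]
force: [-9.4, 0.5, 22.1]
opening: -0.002
gripper_force: 12.2
```

Call:
send_rows:
  commands:
    - [[0.002, 0, -0.006], 0, 1]
    - [[0.0034, 0, -0.01], 0, 1]
    - [[0.0034, 0, -0.01], 0, 1]
    - [[0, 0, -0.03], 0, 1]
    - [[0, 0, -0.04], 0, 1]
    - [[0.0, 0, -0.03], 0, 1]
    - [[0, 0, 0], 0, 1]
    - [[0, 0, 0], 0, 1]
    - [[0, 0, 0], 0, 1]

```text
time: 11.15
position: [0.4952, -0.126, 0.258]
tool_rot: [0.132, -3.139, -0.0]
force: [0.3, 0.2, 0.4]
opening: 0.001
gripper_force: 0.0
```

```bash
python3 - <<'E'
from workcell import state, imaging
import cv2,numpy as np
s=state();print({k:np.round(v,4) for k,v in s.items() if k in("position","opening","force")})
im=imaging.capture("wrist")[...,::-1];sc=imaging.capture("scene")[...,::-1]
cv2.imwrite("pics/w5_raw.png",im)
a=cv2.resize(im[60:260,170:340],(510,600),interpolation=cv2.INTER_CUBIC)
b=cv2.resize(sc[140:235,215:285],(280,380),interpolation=cv2.INTER_CUBIC);b=cv2.copyMakeBorder(b,0,220,0,0,0)
cv2.imwrite("pics/w5.png",np.hstack([a,b]))
E
```

```text
{'position': array([ 0.4952, -0.126 ,  0.258 ]), 'force': array([0.2546, 0.1769, 0.3824]), 'opening': np.float64(0.0007)}
```

View pics/w5.png

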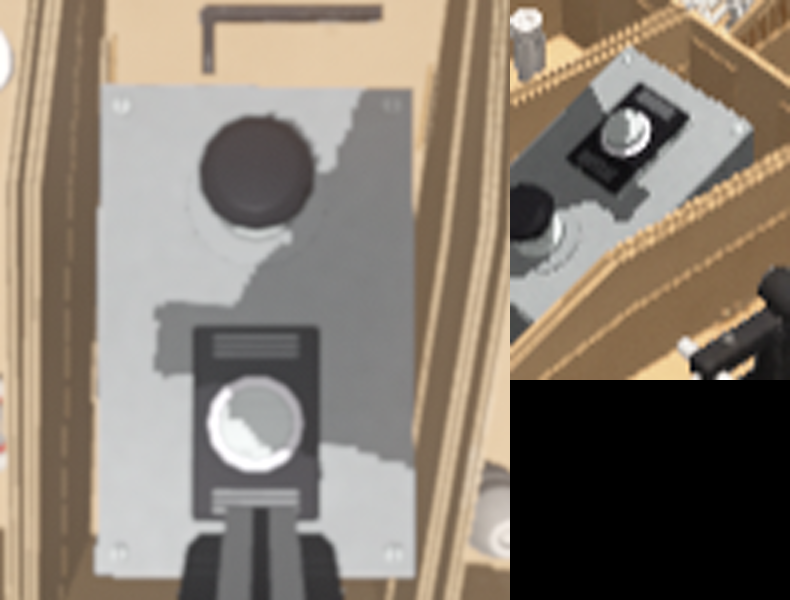

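The block is flush on its spacer with the frame at (192–320, 325–520). The button at (255,424) is out again, the stop button is untouched, and the tool is clear.

```bash
python3 -c "
from workcell import job;print(job.sign_off())"
```

```text
the job is handed in; nothing more can be done
None
```

The start block is pushed home onto its spacer, bearing firmly at the front, middle and back. Its button was then pressed fully (peak about 24 N) and sprang back, the stop button was not touched, and the job was handed in at about 11 s.

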